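# Gauge the sample through the guard slot

## Robot

A 6-joint arm with a two-finger parallel gripper is mounted at the origin on the work surface. World frame = base frame: x ahead of the robot, y to its left, z up, the work surface at z = 0. Lengths are in m, angles in rad, forces in N, time in s.
With the tool pointing down it reaches from about 0.25 to 0.775 m from the base axis. Payload 4 kg.
Tool frame: the origin (TCP) lies midway between the tips of the shut fingers; the grasp point (between the pads) lies 19 mm behind it; z points along the fingers, y is the line along which they close (so a half turn about z gives the same grasp; the last joint's range is limited). The gripper opens to 94 mm and grips with 3 to 60 N. Pads are 16 mm wide; open, the fingers measure 119 mm over their backs; the gripper's body (75 mm by 177 mm) begins 78 mm behind the grasp point.
Start: joints at [1.02, 0.087, 1.371, -0, 1.684, -0.103], TCP at [0.238, 0.496, 0.206] pointing down, gripper open.
Joint ranges: [-3.1, 3.1], [-0.76, 2.03], [0.27, 2.55], [-1.08, 4.22], [0.17, 2.65], [-2.57, 2.57]. Speed limits (rad/s): [2.79, 2.79, 3.14, 3.14, 3.14, 3.14].

## Interface

Orientations are given as [roll, pitch, yaw] about the fixed x, y, z axes, in that order (R = Rz(yaw) Ry(pitch) Rx(roll)).
In Python, from bench import robot gives the robot as it stands.
- The arm moves only by the tool servo_tool, never from a script. Its argument "moves" is a list of rows, each a list of 5 numbers: the shift along the tool's x, y, z in units of 25 mm (1.0 is 25 mm), then the turn about the tool's z in units of 6 degrees (1.0 is 6 degrees), then the closure, from 0 (fully open) to 1 (shut). In form: [[dx, dy, dz, yaw, gripper], ...]. A call has 1 to 10 rows; each row is the pose to reach, as a shift and turn from the pose commanded when the call began, along the tool's axes at that moment; what a row does not reach only later rows make up. A row lasts 1/12 s, in which the tool goes at most 41.7 mm and 7.16 degrees, less where a joint would pass 70% of its speed; a pose out of reach is approached as far as the arm can. A call with a gripper value outside its range is refused whole. The fingers move at their own pace and stop on an object; the grip force is fixed at half the most. Time passes only in rows, so rows that repeat a pose let the fingers close. It gives the time, the measured TCP pose, the force, the opening and the grip force at its end, in the units of the state.
- robot.get_obs(): the state, without advancing time (a new reading comes with each control period).
- robot.snapshot(name): name is "scene" or "top" or "wrist"; returns a dict with "image" (384x512x3 uint8, blue, green, red), "fx", "fy", "cx", "cy" (pixels), "eye" and "orientation" of the camera in the world; the wrist camera has in their place "T_tool_cam" (4x4, takes a point from camera to tool coordinates, whose origin is the TCP and whose axes are the flange's). Camera axes: x right, y down, z forward; pixel columns grow to the right and rows downward; lengths in m; the calibration is good to about 2 mm. A picture is of the moment at which its call begins: read the wrist's pose just before it. There is no depth.
- robot.close_job(): hands the job in; it is judged then, once.
The state is a dict: "time": time; "joint_positions": joint angles; "qvel": joint speeds; "joint_torque": joint torques, N m; "tool_pos": TCP position; "ee_rot": TCP orientation; "wrist_force": force on the tool from outside, world axes, zero at the start; "wrist_torque": the same for the moment, N m; "width": finger opening in m; "finger_force": force on a finger pad.
Only numpy, scipy, OpenCV 4.12 (cv2) and the standard library are available. Lean on these libraries where they do the work, as an engineer would, in place of code of your own. Each camera call takes 0.05 s, during which the arm holds its last target. There are 200 camera calls.

## Task

Take the spring-foot height gauge out of its rest and check it first: press its foot down on the flat-topped steel reference block until it reads about 10 mm. Then pass it upright down through the slot in the guard plate without forcing it and press its foot gently on the sample below until it again reads about 10 mm, not leaning on the slot and never driving the foot to the end of its 20 mm stroke. Finish while holding the gauge there in the gripper, do not let go, and leave everything else on the bench where it stands.

Things in the scene. Friction and masses are not known exactly. Their poses are not given: they have to be found in the camera images.
- gauge: height gauge, 110-180 g, hanging upright. Origin: centre of the underside of its flange (34 x by 52 y by 6 high), z up. Above the flange a black grip 24 (x) by 40 (y), 6 to 48 above the origin: hold it across the 24, about 30 above the origin. Below: steel blade 12 (x) by 36 (y), to 80 below the origin, then the sprung foot. A brass pin stands out of the grip's top by 3 mm plus the reading
- gauge_foot (a joint): the gauge's reading in m: how far the sprung foot is pushed up towards the blade; 0 free, 0.020 the end of its stroke. Spring 0.4 N per mm (0.4 N at 0, about 4.4 N at 10 mm)
- foot (a point): centre of the underside of the gauge's foot (a steel pad 10 x 26, 5 thick, on a round stem 8 across); 102 below the gauge's origin when free, less by the reading when pressed
- rest: fixed rest the gauge hangs in: base 80 x 90, two upright cheeks, black fork plate 60 (x) by 86 (y), top 115 above the bench, with a through pocket 18 (x) by 44 (y); the gauge lifts straight out (over 102 mm). Origin on the bench under the pocket. Gauge axes start parallel to the rest's. Rest, reference block and V-block swap places between starts
- refblock: the reference block: loose plain steel block 55 x 55 x 30 high (0.65 kg) with a flat top, no groove; origin at the centre of its underside, top 30 above it
- guard: fixed aluminium guard plate 200 (x) by 180 (y) by 10 thick on four posts, top 115 above the bench, open at the sides; origin on the bench under the slot's centre. Two black needle positioners with brass knobs stand on it near its y edges, 74 from the slot's centre in y, up to 40 above the plate; all within 55 of the slot's centre is clear
- slot (a point): centre of the slot, at the plate's top face, axes as the guard's: slot 16 (x) x 40 (y), right through; the gauge's blade has 2 mm of clearance on every side when its x lies along the slot's x (either way round)
- chuck: fixed round chuck, 124 across, on a stem under the guard plate, centred under the slot; it carries a dark square sample 44 x 44 x 4. Its height differs from start to start
- sample_top (a point): centre of the sample's top face, straight under the slot's centre, 67 to 81 below the plate's top
- vblock: steel V-block, 60 x 50 x 38 high, with a V groove along its x in the top; bystander (not the reference block); origin at the centre of its underside
- lens: loose microscope objective, aluminium, 34 across and 45 high, standing on the bench; bystander; origin at its underside
- driver: screwdriver lying on the bench, 160 long; bystander
- bottle: white plastic bottle, 56 across, 130 high; bystander; origin at its underside
- wafercase: flat clear plastic wafer case, 100 x 100 x 22; bystander; origin at its underside
- dish: shallow glass dish, 80 across, 18 high; bystander; origin at its underside
- positioner: spare black needle positioner with brass knobs standing on the bench, about 110 long, 67 high; bystander; origin at its underside
Mind the look-alikes: they are no part of the job. What is shaped like the refblock but green is not meant.

How it is judged:
On the way, in this order (a step that is already met when the one before it is completed fails the run):
1. the held gauge's foot is pressed on the reference block, upright, reading 6 to 14 mm (value of joint gauge_foot between 0.006 and 0.014 m and contact force between gauge and refblock above 1 N and contact force between the fingers and gauge above 4 N and angle between gauge's own z axis and vertical below 0.08 rad), for 0.3 s.
2. the foot and blade are down through the guard plate's slot, the gauge held (z of foot in the frame of slot below -0.04 m and horizontal distance between foot and slot below 0.008 m and contact force between the fingers and gauge above 4 N), for 0.1 s.
At the end, for the whole second after the job is handed in: Gauge held by the fingers (over 4 N), at rest, upright within 0.08 rad, foot over 40 mm below the plate top and within 8 mm of the slot centre, pressing the sample over 1.5 N, reading 6 to 14 mm; flange over 3 mm clear of the plate; leaning on the slot under 8 N (all of step 2 and value of joint gauge_foot between 0.006 and 0.014 m and angle between gauge's own z axis and vertical below 0.08 rad and contact force between gauge and chuck above 1.5 N and contact force between gauge and guard below 8 N and z of gauge in the frame of slot above 0.003 m and linear speed of gauge below 0.02 m/s); the arm keeps its last pose, push and grip.
It fails at once if the foot is driven to the end of its stroke (over 19 mm) (value of joint gauge_foot above 0.019 m).
It fails at once if the gauge is forced against the guard plate (over 30 N) (contact force between gauge and guard above 30 N).
It fails at once if the reference block is pushed away (over 30 mm) (distance of refblock from where it was at the start of the episode above 0.03 m).
It fails at once if a bystander is disturbed (moved over 30 mm) (distance of any of vblock, lens, driver, bottle, wafercase, dish, positioner from where it was at the start of the episode above 0.03 m).
It also fails if it takes over 51 s, if anything falls off the work surface, if the arm or the gripper's body presses on something with over 40 N, if the wrist force passes 120 N, or if a joint passes its speed limit or range.

## Working session

There is one attempt and no reset: what is moved stays moved. The work goes in short steps, Python scripts to look and compute and a tool call to move; the robot and the scene stay as the last step left them, time stands still between calls to the robot, and variables do not carry over. Pictures are saved under pics/ and viewed, at most 10 in all, crops included, and the job is handed in when it is done.

Besides the shell and the picture viewer there is one more tool, called after "Request:" by a JSON object that holds its "fn" and its "kwargs", one argument or row to a line. servo_tool: Moves the arm, as the interface text tells. Its arguments: {"type":"object","properties":{"moves":{"type":"array"}},"required":["moves"]}

```bash
mkdir -p pics; ls
cat > h.py <<'E'
import numpy as np, cv2, json
from scipy.spatial.transform import Rotation as R
from bench import robot
def snap(n,f):
    o=robot.get_obs(); s=robot.snapshot(n); cv2.imwrite(f'pics/{f}.png',s['image'])
    return o,s
E
python3 - <<'E'
from h import *
o=robot.get_obs(); print({k:np.round(v,4).tolist() for k,v in o.items()})
import pickle
for n in('scene','top','wrist'):
    o,s=snap(n,n+'0'); pickle.dump((o,s),open(f'{n}0.pkl','wb'))
    print(n,{k:np.round(v,4).tolist() for k,v in s.items() if k!='image'})
E
```

```text
pics
{'time': 0.0, 'joint_positions': [1.0199, 0.088, 1.3722, 0.0, 1.6836, -0.1031], 'qvel': [0.0015, -0.0012, 0.0019, 0.002, 0.0012, -0.0003], 'joint_torque': [-0.0012, -34.0195, -30.2422, 0.0718, 0.0331, -0.0002], 'tool_pos': [0.2379, 0.4953, 0.2043], 'ee_rot': [-3.1394, -0.0002, 2.6938], 'wrist_force': [-0.4528, 1.066, 0.0086], 'wrist_torque': [0.0077, -0.0207, 0.0128], 'finger_force': 0.0, 'width': 0.094}
scene {'fx': 489.0176, 'fy': 489.0176, 'cx': 252.4153, 'cy': 189.9737, 'eye': [1.4354, 0.4808, 1.1461], 'orientation': [-2.3984, -0.0159, 2.1173]}
top {'fx': 420.7556, 'fy': 420.7556, 'cx': 264.6112, 'cy': 187.8183, 'eye': [0.5197, -0.0118, 1.4478], 'orientation': [-3.0901, -0.0067, -1.59]}
wrist {'fx': 339.9241, 'fy': 339.9241, 'cx': 250.8205, 'cy': 189.5265, 'T_tool_cam': [[-0.0019, -0.9586, -0.2848, 0.0826], [1.0, -0.0018, -0.0006, -0.0014], [0.0001, -0.2848, 0.9586, -0.1798], [0.0, 0.0, 0.0, 1.0]]}
```

Run:
```python
import cv2
for n in('scene','top'):
    cv2.imwrite(f'pics/{n}0b.png',cv2.resize(cv2.imread(f'pics/{n}0.png'),(800,600),interpolation=cv2.INTER_CUBIC))
```

```text
(no output)
```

View pics/top0b.png

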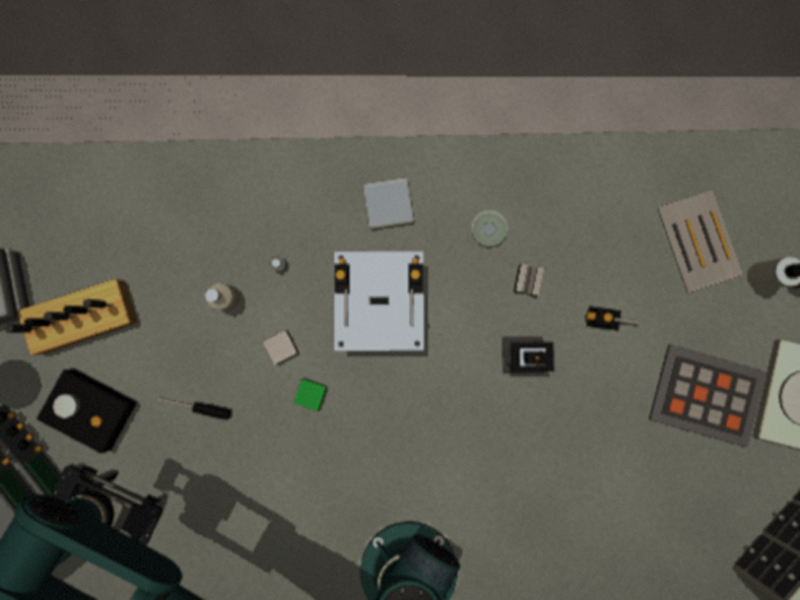

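View pics/scene0b.png

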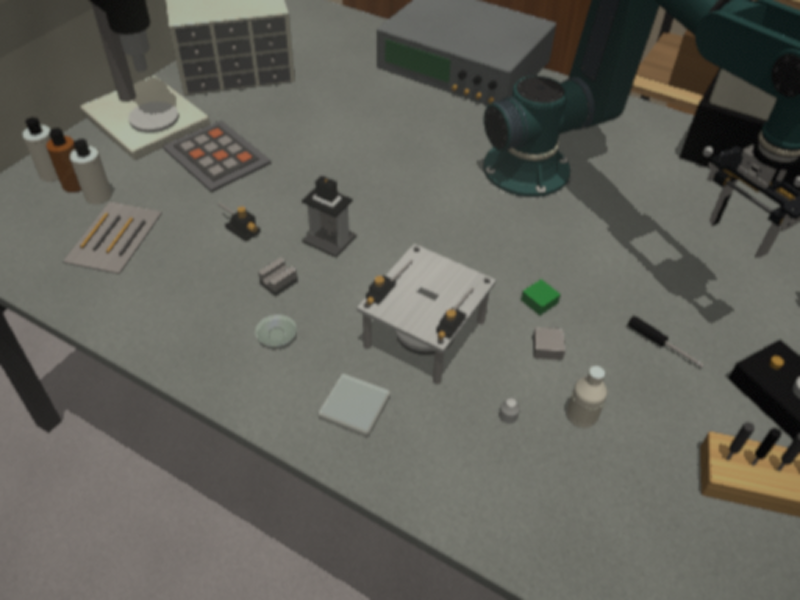

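Top view: the guard slot is at (379,300), the gauge in its rest at (535,356), the plain refblock at (280,348). The green block at (310,394) is a decoy and the V-block is at (530,280). The scene view agrees. Next I triangulate coarsely.

```bash
cat >> h.py <<'E'
def ray(s,px,o=None):
    d=np.array([(px[0]-s['cx'])/s['fx'],(px[1]-s['cy'])/s['fy'],1.])
    if 'eye' in s: return np.array(s['eye']),R.from_euler('xyz',s['orientation']).apply(d)
    T=np.array(s['T_tool_cam']); Rt=R.from_euler('xyz',o['ee_rot'])
    return np.array(o['tool_pos'])+Rt.apply(T[:3,3]),Rt.apply(T[:3,:3]@d)
def at(r,z): return r[0]+r[1]*(z-r[0][2])/r[1][2]
def tri(*rs):
    A=[];b=[]
    for e,d in rs:
        d=d/np.linalg.norm(d);P=np.eye(3)-np.outer(d,d);A.append(P);b.append(P@e)
    A=np.vstack(A);b=np.hstack(b);x=np.linalg.lstsq(A,b,rcond=None)[0]
    return x,np.linalg.norm(A@x-b)
def proj(s,P,o):
    e,_=ray(s,(0,0),o); T=np.array(s['T_tool_cam']); c=T[:3,:3].T@R.from_euler('xyz',o['ee_rot']).inv().apply(np.array(P)-e)
    return c[:2]/c[2]*s['fx']+[s['cx'],s['cy']]
E
python3 - <<'E'
from h import *; import pickle
_,t=pickle.load(open('top0.pkl','rb'));_,s=pickle.load(open('scene0.pkl','rb'))
for n,a,b,z in(('slot',(379,300),(427,293),.115),('gaugetop',(535,356),(326,186),.163),('ref',(280,348),(549,336),.03),('green',(310,394),(541,290),.03),('vb',(530,280),(277,270),.03)):
    ra,rb=[ray(c,np.array(p)*.64-.18) for c,p in((t,a),(s,b))]
    print(n,tri(ra,rb),at(ra,z))
E
```

```text
slot (array([0.57707931, 0.0481762 , 0.11568039]), np.float64(0.0008457679689585361)) [0.5768282  0.04873551 0.115     ]
gaugetop (array([ 0.45937543, -0.25778416,  0.15276868]), np.float64(0.0002972213418889065)) [ 0.45974795 -0.25565725  0.163     ]
ref (array([0.48183352, 0.26524554, 0.03344389]), np.float64(0.0013177582860131583)) [0.48134545 0.26678434 0.03      ]
green (array([0.38236085, 0.20291144, 0.03569801]), np.float64(0.00038357769687734285)) [0.38192589 0.20352794 0.03      ]
vb (array([ 0.61778199, -0.27461764,  0.03626392]), np.float64(0.0016253612020916933)) [ 0.61760777 -0.27477847  0.03      ]
```

Request:
{"fn": "servo_tool", "kwargs": {
  "moves": [
    [-11.74,-3.02,-1.84,10.72,0],
    [-11.74,-3.02,-1.84,10.72,0],
    [-11.74,-3.02,-1.84,10.72,0],
    [-11.74,-3.02,-1.84,10.72,0],
    [-11.74,-3.02,-1.84,10.72,0],
    [-11.74,-3.02,-1.84,10.72,0],
    [-11.74,-3.02,-1.84,10.72,0],
    [-11.74,-3.02,-1.84,10.72,0],
    [-11.74,-3.02,-1.84,10.72,0],
    [-11.74,-3.02,-1.84,10.72,0]
  ]
}}

```text
time: 0.98
tool_pos: [0.471, 0.2994, 0.251]
ee_rot: [-3.141, 0.0, 1.566]
wrist_force: [-0.4, 0.4, 0.4]
width: 0.0941
finger_force: 0.0
```

```bash
cat >> h.py <<'E'
import pickle
def look(k):
    o,s=snap('wrist',k); pickle.dump((o,s),open(k+'.pkl','wb')); return o,s
def load(k): return pickle.load(open(k+'.pkl','rb'))
E
python3 -c "
from h import *
look('wr1')"
```

Request:
{"fn": "servo_tool", "kwargs": {
  "moves": [
    [-8,3.96,-2,0,0],
    [-8,3.96,-2,0,0],
    [-8,3.96,-2,0,0],
    [-8,3.96,-2,0,0],
    [-8,3.96,-2,0,0],
    [-8,3.96,-2,0,0],
    [-8,3.96,-2,0,0],
    [-8,3.96,-2,0,0]
  ]
}}

```text
time: 1.7
tool_pos: [0.569, 0.1008, 0.3012]
ee_rot: [-3.141, -0.001, 1.573]
wrist_force: [0.6, -0.4, -0.5]
width: 0.0943
finger_force: 0.0
```

```bash
python3 -c "
from h import *
print(look('ws1')[0]['tool_pos'])"
```

```text
[0.5690384  0.10075219 0.30117564]
```

Request:
{"fn": "servo_tool", "kwargs": {
  "moves": [
    [-3,0,0,0,0],
    [-3,0,0,0,0],
    [-3,0,0,0,0],
    [-3,0,0,0,0]
  ]
}}

```text
time: 2.08
tool_pos: [0.5684, 0.0266, 0.3011]
ee_rot: [-3.141, -0.001, 1.573]
wrist_force: [-0.4, 0.1, 0.3]
width: 0.0939
finger_force: 0.0
```

```bash
python3 -c "
from h import *
print(look('ws2')[0]['tool_pos'])"
```

```text
[0.56843467 0.02658094 0.30105637]
```

Request:
{"fn": "servo_tool", "kwargs": {
  "moves": [
    [-9.06,-4.38,0,0,0],
    [-9.06,-4.38,0,0,0],
    [-9.06,-4.38,0,0,0],
    [-9.06,-4.38,0,0,0],
    [-9.06,-4.38,0,0,0],
    [-9.06,-4.38,0,0,0],
    [-9.06,-4.38,0,0,0],
    [-9.06,-4.38,0,0,0]
  ]
}}

```text
time: 2.8
tool_pos: [0.4595, -0.2006, 0.3014]
ee_rot: [3.141, -0.001, 1.57]
wrist_force: [0.3, -0.1, -0.3]
width: 0.0941
finger_force: 0.0
```

```bash
python3 -c "
from h import *
print(look('wg1')[0]['tool_pos'])"
```

```text
[ 0.45945543 -0.20059704  0.30141841]
```

Request:
{"fn": "servo_tool", "kwargs": {
  "moves": [
    [-3.2,0,0,0,0],
    [-3.2,0,0,0,0],
    [-3.2,0,0,0,0],
    [-3.2,0,0,0,0]
  ]
}}

```text
time: 3.18
tool_pos: [0.461, -0.2796, 0.3004]
ee_rot: [-3.141, -0.002, 1.573]
wrist_force: [-1.0, -0.0, 0.6]
width: 0.0937
finger_force: 0.0
```

```bash
python3 -c "
from h import *
print(look('wg2')[0]['tool_pos'])
c=lambda k:cv2.imread(f'pics/{k}.png')
g=np.vstack([np.hstack([c('wg1'),c('wg2')]),np.hstack([c('ws1'),c('ws2')])])
cv2.imwrite('pics/mosaic.png',cv2.resize(g,(800,600),interpolation=cv2.INTER_AREA))"
```

```text
[ 0.46097795 -0.27955696  0.30042565]
```

View pics/mosaic.png

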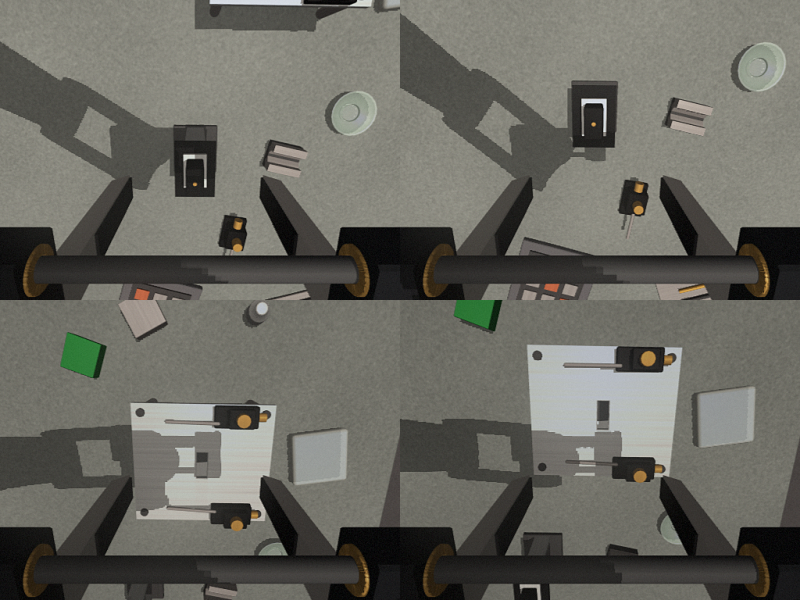

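```bash
python3 -c "
from h import *
c=lambda k,x,y:cv2.resize(cv2.imread(f'pics/{k}.png')[y-50:y+50,x-66:x+67],(400,300),interpolation=cv2.INTER_CUBIC)
g=np.vstack([np.hstack([c('wg1',250,205),c('wg2',248,146)]),np.hstack([c('ws1',258,200),c('ws2',260,147)])])
cv2.imwrite('pics/crops.png',g)"
```

```text
(no output)
```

View pics/crops.png

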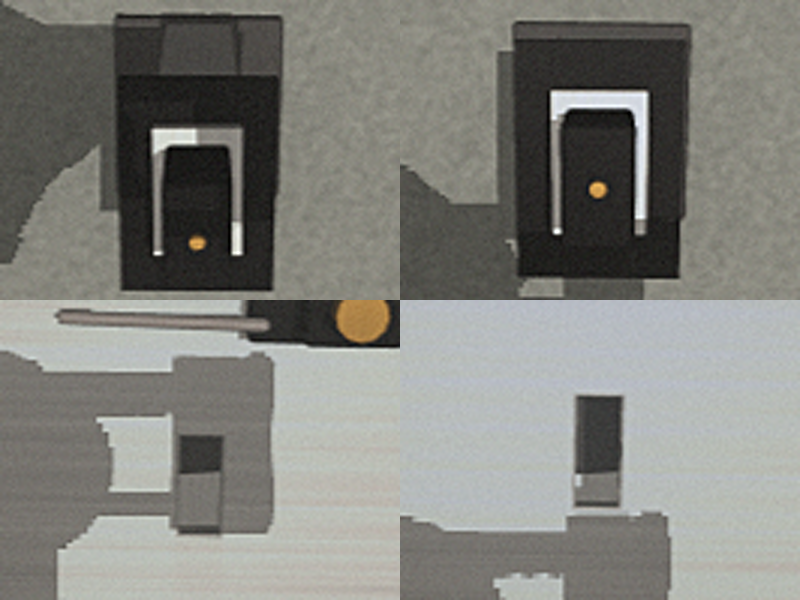

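Run:
```python
from h import *
D={'wg1':((184,155),(0,0)),'wg2':((182,96),(400,0)),'ws1':((192,150),(0,300)),'ws2':((194,97),(400,300))}
def f(k,p):
    o0,w=D[k]; o,s=load(k); return ray(s,(np.array(p)-w+.5)/3.0-.5+o0 if 0 else (np.array(p)-w)/3.004-.33+o0,o)
def quad(a,pa,b,pb,z):
    P=[];
    for p,q in zip(pa,pb):
        r1,r2=f(a,p),f(b,q); x,e=tri(r1,r2); print(np.round(x,4),round(e,4),np.round(at(r1,z),4),np.round(at(r2,z),4)); P.append((at(r1,z)+at(r2,z))/2)
    P=np.array(P); print('centre',P.mean(0)); 
    if len(P)==4:
        TL,TR,BL,BR=P; v=(TL-BL)+(TR-BR); h=(TR-TL)+(BR-BL)
        print('size',np.linalg.norm(v)/2,np.linalg.norm(h)/2,'yaw of y-axis-90',np.degrees(np.arctan2(v[1],v[0]))-90,'x',np.degrees(np.arctan2(h[1],h[0])))
quad('wg1',[(152,128),(242,127),(153,255),(242,256)],'wg2',[(550,91),(648,91),(552,235),(648,235)],.121)
quad('wg1',[(197,243)],'wg2',[(598,190)],.165)
quad('ws1',[(179,435),(224,436),(178,532),(222,535)],'ws2',[(575,396),(624,395),(575,507),(622,507)],.115)
```

```text
[ 0.4407 -0.235   0.12  ] 0.0002 [ 0.4409 -0.2347  0.121 ] [ 0.4405 -0.235   0.121 ]
[ 0.4745 -0.2352  0.1186] 0.0003 [ 0.4742 -0.2344  0.121 ] [ 0.4746 -0.2349  0.121 ]
[ 0.4403 -0.287   0.119 ] 0.0 [ 0.4404 -0.2861  0.121 ] [ 0.4405 -0.2865  0.121 ]
[ 0.4749 -0.2863  0.1215] 0.0004 [ 0.4747 -0.2866  0.121 ] [ 0.4752 -0.2865  0.121 ]
centre [ 0.45763293 -0.26057457  0.121     ]
size 0.05162701781300194 0.034113572471812806 yaw of y-axis-90 0.14838963630778323 x -0.05787428089688304
[ 0.4577 -0.261   0.1656] 0.0 [ 0.4576 -0.2613  0.165 ] [ 0.4577 -0.2611  0.165 ]
centre [ 0.45765097 -0.26120768  0.165     ]
[0.5693 0.0673 0.1131] 0.0 [0.5693 0.0678 0.115 ] [0.5693 0.0675 0.115 ]
[0.5863 0.068  0.1168] 0.0004 [0.5862 0.0674 0.115 ] [0.5867 0.0678 0.115 ]
[0.5691 0.0257 0.1083] 0.0003 [0.5689 0.0285 0.115 ] [0.5693 0.0272 0.115 ]
[0.5862 0.0271 0.1146] 0.0004 [0.5859 0.0273 0.115 ] [0.5865 0.0272 0.115 ]
centre [0.57775584 0.04760179 0.115     ]
size 0.04007283014878824 0.017134413276614573 yaw of y-axis-90 -0.26147518506604683 x -1.062538020334986
```

Crops: flange, pin and slot corners are clear. The triangulated heights come out at 0.12, 0.166 and about 0.115, and the sizes at 34x52 and 17x40, all as expected. Next I grasp the gauge.

Request:
{"fn": "servo_tool", "kwargs": {
  "moves": [
    [0.74,-0.135,1,0,0],
    [0.74,-0.135,2.5,0,0],
    [0.74,-0.135,4,0,0],
    [0.74,-0.135,5.3,0,0],
    [0.74,-0.135,6.3,0,0],
    [0.74,-0.135,6.98,0,0],
    [0.74,-0.135,6.98,0,0],
    [0.74,-0.135,6.98,0,0.4]
  ]
}}

```text
time: 3.9
tool_pos: [0.4568, -0.26, 0.1267]
ee_rot: [-3.141, -0.002, 1.574]
wrist_force: [-0.7, -0.6, 0.4]
width: 0.0906
finger_force: 0.0
```

Run:
```python
from h import *
# plate yaw: find plate edges in ws2
o,s=load('ws2'); im=s['image']; g=cv2.cvtColor(im,cv2.COLOR_BGR2GRAY).astype(float)
def edge(g,xs,y0,y1):
    return [(x,y0+.5+np.argmax(abs(np.diff(cv2.GaussianBlur(g,(3,3),0)[y0:y1,x])))) for x in xs]
# top edge of the plate (image up=+y) y~58
for xs,y0,y1 in((list(range(178,265,3)),48,72),):
    P=[at(ray(s,p,o),.115)[:2] for p in edge(g,xs,y0,y1)]
    x,y=np.array(P).T; k,_=np.polyfit(x,y,1); r=y-np.polyval(np.polyfit(x,y,1),x); print('top edge deg',np.degrees(np.arctan(k)),r.std(),y.mean())
gt=g.T
for x0,x1,ys in((162,185,range(70,165,3)),(335,360,range(68,215,3))):
    E=[(b,a) for a,b in edge(gt,list(ys),x0,x1)]
    P=np.array([at(ray(s,p,o),.115)[:2] for p in E]); x,y=P.T; c=np.polyfit(y,x,1);r=x-np.polyval(c,y);m=abs(r)<2*r.std()+1e-6;c=np.polyfit(y[m],x[m],1); print('side deg',-np.degrees(np.arctan(c[0])),r[m].std(),x.mean())
o,s=load('wr1'); im=s['image']
cv2.imwrite('pics/wr1b.png',cv2.resize(im,(800,600),interpolation=cv2.INTER_CUBIC)); print(proj(s,[.4814,.2665,.03],o)*1.5625)
```

```text
top edge deg 0.1551701811829737 0.001393057063206272 0.13781546065744632
side deg -1.0367743733173864 0.0024752760874539 0.47938417962479263
side deg -0.4815151291919818 0.003377646986098436 0.6748186915055499
[405.82835025 290.48315423]
```

View pics/wr1b.png

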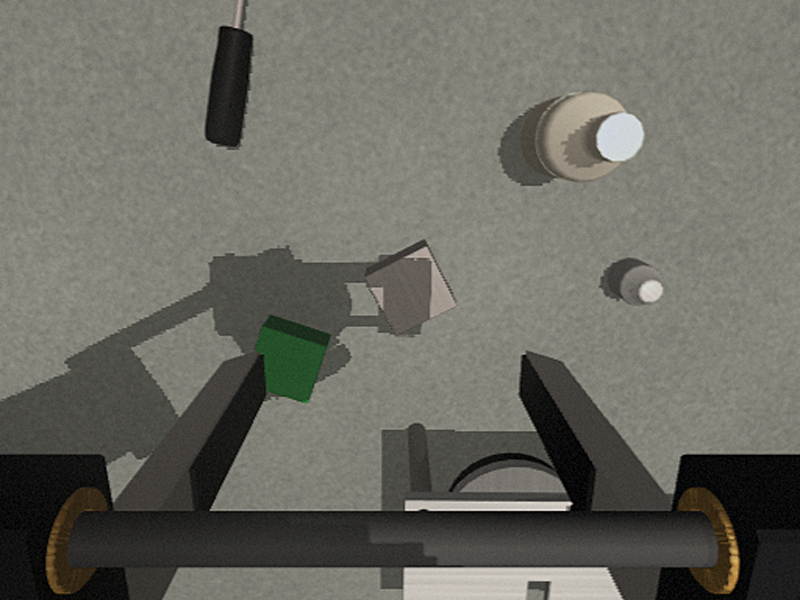

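The wr1 view shows the refblock's top face with corners at (370,278), (427,247), (457,304) and (398,335). The decoy and bottle are clear of it. I close on the gauge now.

Request:
{"fn": "servo_tool", "kwargs": {
  "moves": [
    [0,0,0,0,1],
    [0,0,0,0,1],
    [0,0,0,0,1],
    [0,0,0,0,1],
    [0,0,0,0,1],
    [0,0,0,0,1],
    [0,0,0,0,1],
    [0,0,0,0,1]
  ]
}}

```text
time: 4.57
tool_pos: [0.4563, -0.2624, 0.127]
ee_rot: [3.142, -0.0, 1.571]
wrist_force: [1.3, -0.2, -0.0]
width: 0.0375
finger_force: 0.0
```

Run:
```python
from h import *
o,s=load('wr1')
P=[at(ray(s,np.array(p)*.64-.18,o),.03) for p in((370,278),(427,247),(457,304),(398,335))]
print(np.round(P,4),np.mean(P,0),[np.linalg.norm(P[i]-P[i-1]) for i in range(4)])
for k in('ws1','ws2'):
    o,s=load(k); g=cv2.cvtColor(s['image'],cv2.COLOR_BGR2GRAY)
    L=cv2.createLineSegmentDetector().detect(g)[0][:,0]
    for l in L:
        a,b=[at(ray(s,p,o),.115)[:2] for p in(l[:2],l[2:])]; d=b-a; n=np.linalg.norm(d)
        if n>.03 and abs((a+b)/2-[.577,.048]).max()<.11:
            t=np.degrees(np.arctan2(d[1],d[0]))%90; t=t-90 if t>45 else t
            if abs(t)<4: print(k,np.round((a+b)/2,3),round(n,3),round(t,2))
```

```text
[[0.4532 0.277  0.03  ]
 [0.4974 0.3013 0.03  ]
 [0.5216 0.2554 0.03  ]
 [0.4749 0.2295 0.03  ]] [0.4867931  0.26579506 0.03      ] [np.float64(0.05221652320304814), np.float64(0.05034991403610968), np.float64(0.0519311189188389), np.float64(0.05341194493231744)]
ws1 [ 0.622 -0.013] 0.058 -0.72
ws1 [0.625 0.102] 0.058 -2.11
ws1 [0.665 0.013] 0.03 0.23
ws1 [0.626 0.135] 0.059 -1.09
ws1 [0.579 0.137] 0.199 -0.86
ws1 [0.478 0.091] 0.091 -0.91
ws1 [0.558 0.115] 0.065 -2.23
ws1 [0.577 0.112] 0.046 -0.45
ws1 [0.558 0.109] 0.063 -2.36
ws1 [0.543 0.093] 0.046 -0.37
ws1 [ 0.549 -0.018] 0.048 -0.65
ws1 [ 0.56  -0.026] 0.074 -3.14
ws1 [0.678 0.083] 0.103 -1.0
ws1 [0.604 0.064] 0.064 1.34
ws1 [ 0.532 -0.042] 0.11 -0.9
ws1 [0.586 0.048] 0.036 0.68
ws1 [0.575 0.14 ] 0.115 -0.8
ws2 [ 0.622 -0.013] 0.057 -0.66
ws2 [0.623 0.105] 0.063 -0.23
ws2 [0.586 0.047] 0.04 -0.06
ws2 [ 0.557 -0.018] 0.064 -3.22
ws2 [0.626 0.137] 0.056 -0.99
ws2 [0.477 0.049] 0.179 -0.98
ws2 [0.569 0.048] 0.038 -2.08
ws2 [0.549 0.111] 0.045 -0.28
ws2 [0.537 0.138] 0.115 -0.97
ws2 [0.559 0.117] 0.062 -0.86
ws2 [0.564 0.113] 0.072 -1.42
ws2 [0.678 0.046] 0.177 -1.0
ws2 [0.604 0.006] 0.033 1.59
ws2 [ 0.495 -0.061] 0.041 3.99
ws2 [ 0.494 -0.041] 0.035 -0.82
```

Request:
{"fn": "servo_tool", "kwargs": {
  "moves": [
    [0,0,0,0,1],
    [0,0,0,0,1],
    [0,0,0,0,1],
    [0,0,0,0,1],
    [0,0,0,0,1],
    [0,0,0,0,1]
  ]
}}

```text
time: 5.07
tool_pos: [0.4564, -0.2624, 0.1269]
ee_rot: [3.141, -0.0, 1.571]
wrist_force: [0.5, -0.2, -0.6]
width: 0.0237
finger_force: 30.0
```

Request:
{"fn": "servo_tool", "kwargs": {
  "moves": [
    [0,0,-0.3,0,1],
    [0,0,-1,0,1],
    [0,0,-2,0,1],
    [0,0,-3,0,1],
    [0,0,-4.2,0,1],
    [0,0,-5.4,0,1],
    [0,0,-6.6,0,1],
    [0,0,-7.4,0,1],
    [0,0,-7.6,0,1],
    [0,0,-7.6,0,1]
  ]
}}

```text
time: 5.9
tool_pos: [0.4568, -0.2627, 0.319]
ee_rot: [3.139, 0.002, 1.571]
wrist_force: [0.8, 0.1, -2.4]
width: 0.0237
finger_force: 30.0
```

```bash
python3 -c "
from h import *
o,s=look('wl')
print({k:np.round(o[k],4).tolist() for k in('tool_pos','ee_rot','wrist_force','wrist_torque','width','finger_force')})
cv2.imwrite('pics/wlb.png',s['image'])"
```

```text
{'tool_pos': [0.4568, -0.2627, 0.319], 'ee_rot': [3.1386, 0.0022, 1.5712], 'wrist_force': [0.8017, 0.1408, -2.4258], 'wrist_torque': [-0.0332, 0.0823, -0.0429], 'width': 0.0237, 'finger_force': 29.9996}
```

View pics/wlb.png

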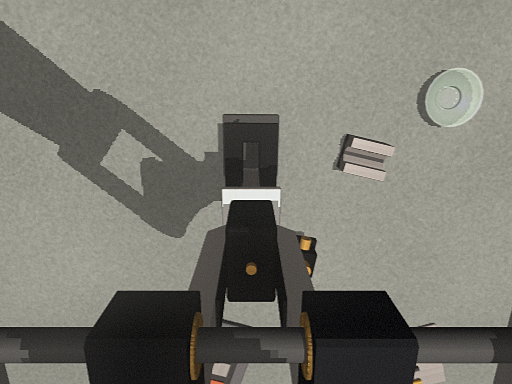

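The gauge hangs clear of the rest, with its pin at (251,269) and the flange's far edge at row 188. I work out its pose in the tool and carry it to the refblock.

Run:
```python
from h import *
_,s=load('wl'); im=s['image']; T=np.array(s['T_tool_cam'])
h=cv2.cvtColor(im,cv2.COLOR_BGR2HSV); m=cv2.inRange(h,(8,100,90),(30,255,255)); m[:255]=0;m[283:]=0;m[:,:238]=0;m[:,264:]=0
ys,xs=np.nonzero(m); print('pin',xs.mean(),ys.mean(),len(xs))
g=cv2.cvtColor(im,cv2.COLOR_BGR2GRAY).astype(float)
for c in (226,230,250,270,276): print(c,185-10+np.argmax(np.diff(g[175:200,c])))
for r in (192,196): 
    d=np.diff(g[r,205:300]); print('flange cols',205+np.argmax(d),205+np.argmin(d))
def tz(px,z):
    d=T[:3,:3]@np.array([(px[0]-s['cx'])/s['fx'],(px[1]-s['cy'])/s['fy'],1]); return T[:3,3]+d*(z-T[2,3])/d[2]
print(tz((xs.mean(),ys.mean()),-.040),tz((222.5,187.7),.005),tz((280.5,187.7),.005))
```

```text
pin 250.64634146341464 269.4756097560976 82
226 188
230 188
250 188
270 188
276 188
flange cols 221 279
flange cols 221 279
[ 0.00172544 -0.00011284 -0.04      ] [ 0.02793708 -0.01604605  0.005     ] [0.02787945 0.01680509 0.005     ]
```

Request:
{"fn": "servo_tool", "kwargs": {
  "moves": [
    [1.2,0.07,0,0,1],
    [2.8,0.15,0,0,1],
    [4.4,0.25,0,0,1],
    [6,0.34,0,0,1],
    [7.6,0.43,0,0,1],
    [9.2,0.52,0,0,1],
    [10.8,0.6,0,0,1],
    [12.4,0.7,0,0,1],
    [14,0.79,0,0,1],
    [15.6,0.88,0,0,1]
  ]
}}

```text
time: 6.78
tool_pos: [0.4769, 0.1294, 0.3141]
ee_rot: [-3.137, 0.001, 1.571]
wrist_force: [1.7, 0.2, -1.8]
width: 0.0243
finger_force: 30.0
```

Request:
{"fn": "servo_tool", "kwargs": {
  "moves": [
    [1.5,0.1,0,0,1],
    [2.9,0.2,0,0,1],
    [4.2,0.3,0,0,1],
    [5.1,0.3,1,0,1],
    [5.44,0.3,2.3,0,1],
    [5.44,0.3,3.6,0,1],
    [5.44,0.3,4.7,0,1],
    [5.44,0.3,5.4,0,1],
    [5.44,0.3,5.8,0,1],
    [5.44,0.3,5.8,0,1]
  ]
}}

```text
time: 7.62
tool_pos: [0.4829, 0.2626, 0.1666]
ee_rot: [-3.132, 0.004, 1.571]
wrist_force: [0.6, 0.6, -1.9]
width: 0.0238
finger_force: 30.0
```

```bash
python3 -c "
from h import *
o,s=look('wp0')
print({k:np.round(o[k],4).tolist() for k in('time','tool_pos','ee_rot','wrist_force','wrist_torque')})
o,s=snap('scene','sc1');cv2.imwrite('pics/sc1c.png',np.hstack([cv2.resize(s['image'][150:280,290:410],(400,433),interpolation=cv2.INTER_CUBIC),cv2.resize(cv2.imread('pics/wp0.png'),(400,433))]))"
```

```text
{'time': 7.6167, 'tool_pos': [0.4829, 0.2626, 0.1666], 'ee_rot': [-3.1325, 0.0038, 1.5713], 'wrist_force': [0.5665, 0.5586, -1.9131], 'wrist_torque': [-0.0855, 0.0655, 0.0164]}
```

View pics/sc1c.png

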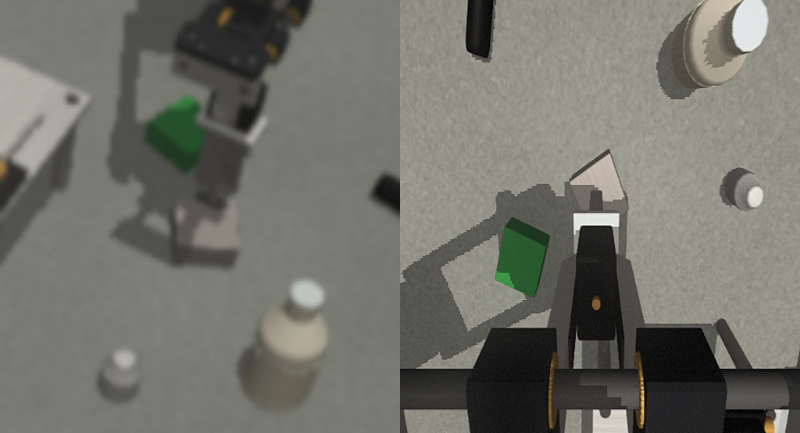

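Picture: the foot is just above the middle of the refblock. I press in small steps, watching the force.

Request:
{"fn": "servo_tool", "kwargs": {
  "moves": [
    [0,0.1,0.3,0,1],
    [0,0.1,0.6,0,1],
    [0,0.1,0.85,0,1],
    [0,0.1,1.0,0,1],
    [0,0.1,1.12,0,1],
    [0,0.1,1.12,0,1],
    [0,0.1,1.12,0,1]
  ]
}}

```text
time: 8.3
tool_pos: [0.4881, 0.2637, 0.1441]
ee_rot: [3.142, -0.0, 1.571]
wrist_force: [-0.1, 0.0, -1.9]
width: 0.0238
finger_force: 30.0
```

Request:
{"fn": "servo_tool", "kwargs": {
  "moves": [
    [0,0,0.1,0,1],
    [0,0,0.2,0,1],
    [0,0,0.24,0,1],
    [0,0,0.24,0,1],
    [0,0,0.24,0,1]
  ]
}}

```text
time: 8.72
tool_pos: [0.4885, 0.2638, 0.1386]
ee_rot: [3.14, -0.001, 1.571]
wrist_force: [0.2, -0.4, 1.2]
width: 0.0239
finger_force: 30.0
```

Request:
{"fn": "servo_tool", "kwargs": {
  "moves": [
    [0,0,0.08,0,1],
    [0,0,0.16,0,1],
    [0,0,0.16,0,1],
    [0,0,0.16,0,1],
    [0,0,0.16,0,1],
    [0,0,0.16,0,1],
    [0,0,0.16,0,1]
  ]
}}

```text
time: 9.3
tool_pos: [0.4885, 0.2638, 0.1343]
ee_rot: [3.141, -0.0, 1.571]
wrist_force: [1.2, 0.2, 2.7]
width: 0.024
finger_force: 30.0
```

Run:
```python
from h import *
o,s=look('wp1')
print({k:np.round(o[k],4).tolist() for k in('time','tool_pos','ee_rot','wrist_force','wrist_torque')})
T=np.array(s['T_tool_cam'])
for k in('wl','wp0','wp1'):
    im=load(k)[1]['image']; h=cv2.cvtColor(im,cv2.COLOR_BGR2HSV); m=cv2.inRange(h,(8,80,70),(30,255,255)); m[:240]=0;m[290:]=0;m[:,:235]=0;m[:,267:]=0
    ys,xs=np.nonzero(m); u=np.array([xs.mean(),ys.mean()]); d=T[:3,:3]@np.array([(u[0]-s['cx'])/s['fx'],(u[1]-s['cy'])/s['fy'],1]); l=(.0017-T[0,3])/d[0]
    print(k,u,len(xs),xs.min(),xs.max(),ys.min(),ys.max(),'pin z in tool',T[2,3]+l*d[2])
```

```text
{'time': 9.3, 'tool_pos': [0.4885, 0.2638, 0.1343], 'ee_rot': [3.1405, -0.0005, 1.5712], 'wrist_force': [1.1807, 0.1581, 2.7043], 'wrist_torque': [0.0829, -0.2088, -0.0262]}
wl [250.81372549 268.74509804] 102 246 256 263 274 pin z in tool -0.03929345749628374
wp0 [250.73267327 268.79207921] 101 246 256 263 274 pin z in tool -0.039336159539967636
wp1 [250.37724551 275.67664671] 167 245 256 263 286 pin z in tool -0.045376748900896824
```

Reading is about 10 mm by both force (4.6 N) and pin. Next I lift and go over the slot.

Request:
{"fn": "servo_tool", "kwargs": {
  "moves": [
    [0,0,-0.5,0,1],
    [0,0,-1.7,0,1],
    [0,0,-3.2,0,1],
    [0,0,-4.8,0,1],
    [-0.8,0.33,-6.2,0.16,1],
    [-2.2,0.9,-6.6,0.16,1],
    [-3.6,1.47,-6.6,0.16,1],
    [-5.0,2.05,-6.6,0.16,1],
    [-6.5,2.66,-6.6,0.16,1],
    [-7.8,3.2,-6.6,0.16,1]
  ]
}}

```text
time: 10.18
tool_pos: [0.5679, 0.0665, 0.2984]
ee_rot: [-3.139, 0.001, 1.554]
wrist_force: [-0.3, 0.2, -1.2]
width: 0.024
finger_force: 30.0
```

Request:
{"fn": "servo_tool", "kwargs": {
  "moves": [
    [-0.6,0.25,0,0,1],
    [-0.92,0.37,0.6,0,1],
    [-0.92,0.37,1.0,0,1],
    [-0.92,0.37,1.0,0,1],
    [-0.92,0.37,1.0,0,1],
    [-0.92,0.37,1.0,0,1]
  ]
}}

```text
time: 10.68
tool_pos: [0.5766, 0.0466, 0.2742]
ee_rot: [-3.141, -0.0, 1.556]
wrist_force: [0.8, -0.1, -0.6]
width: 0.0239
finger_force: 30.0
```

Run:
```python
from h import *
o,s=look('wq0')
print({k:np.round(o[k],4).tolist() for k in('time','tool_pos','ee_rot','wrist_force')})
h=cv2.cvtColor(s['image'],cv2.COLOR_BGR2HSV); m=cv2.inRange(h,(8,80,70),(30,255,255)); m[:240]=0;m[290:]=0;m[:,:235]=0;m[:,267:]=0
ys,xs=np.nonzero(m); print(xs.mean(),ys.mean())
o,t=snap('scene','sq0')
cv2.imwrite('pics/q0.png',np.hstack([cv2.resize(s['image'][60:260,150:350],(400,400),interpolation=cv2.INTER_CUBIC),cv2.resize(t['image'][110:240,210:340],(400,400),interpolation=cv2.INTER_CUBIC)]))
```

```text
{'time': 10.6833, 'tool_pos': [0.5766, 0.0466, 0.2742], 'ee_rot': [-3.1409, -0.0004, 1.5559], 'wrist_force': [0.8116, -0.1179, -0.5747]}
250.61904761904762 269.4642857142857
```

View pics/q0.png

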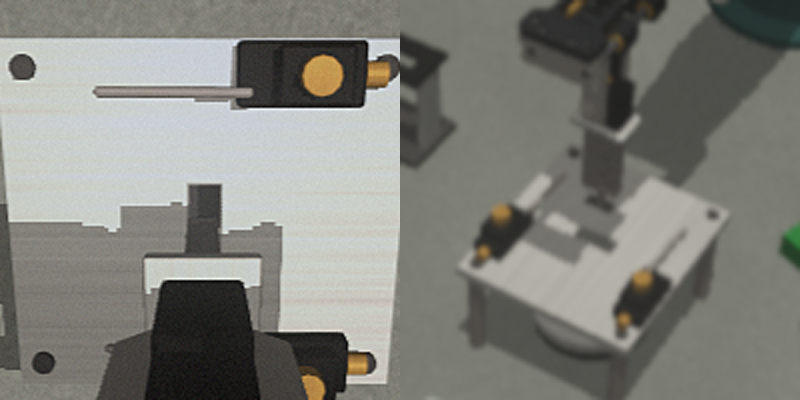

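The slot's far edge is visible at crop (187..221, 184), with the flange (145..262) in line. I check the relative offset in the same image.

Run:
```python
from h import *
o,s=load('wq0'); im=s['image']; g=cv2.cvtColor(im,cv2.COLOR_BGR2GRAY).astype(float)
def sub(d):  # subpixel peak of |d|
    a=abs(d); i=int(np.argmax(a)); 
    return i+(0.5*(a[i-1]-a[i+1])/(a[i-1]-2*a[i]+a[i+1]) if 0<i<len(a)-1 else 0)
def cols(r,x0,x1,n=1): 
    return x0+.5+sub(np.diff(g[r,x0:x1]))
L=np.mean([cols(r,238,249) for r in range(156,160)]);Rr=np.mean([cols(r,255,266) for r in range(156,160)])
Y=np.mean([145.5+sub(np.diff(g[145:160,c])) for c in range(246,259)])
fl=np.mean([cols(r,212,228) for r in range(190,196)]);fr=np.mean([cols(r,274,288) for r in range(190,196)])
FY=np.mean([178.5+sub(np.diff(g[178:192,c])) for c in range(230,270,3)])
print(L,Rr,Y,fl,fr,FY)
sl=at(ray(s,((L+Rr)/2,Y),o),.115); a,b=[at(ray(s,(c,158),o),.115) for c in(L,Rr)]
print('slot far edge',sl,'width',np.linalg.norm(a-b),'-> centre',sl-.02*np.array([np.sin(.0166),np.cos(.0166),0]))
zf=o['tool_pos'][2]-.0055
f=at(ray(s,((fl+fr)/2,FY),o),zf); print('flange edge',f,'-> centre',f-.026*np.array([np.sin(.0166),np.cos(.0166),0]), np.linalg.norm(at(ray(s,(fl,FY),o),zf)-at(ray(s,(fr,FY),o),zf)))
```

```text
243.58197780695298 260.23116492068107 151.59063758788278 221.581626382733 279.6690901621369 188.56114334072282
slot far edge [0.57785745 0.06745992 0.115     ] width 0.01685840455955397 -> centre [0.57752547 0.04746268 0.115     ]
flange edge [0.57693358 0.07384819 0.26866438] -> centre [0.576502   0.04785178 0.26866438] 0.03301754958268701
```

Request:
{"fn": "servo_tool", "kwargs": {
  "moves": [
    [-0.015,0.036,0.3,0,1],
    [-0.015,0.036,0.8,0,1],
    [-0.015,0.036,1.3,0,1],
    [-0.015,0.036,1.7,0,1],
    [-0.015,0.036,2.0,0,1],
    [-0.015,0.036,2.2,0,1],
    [-0.015,0.036,2.4,0,1],
    [-0.015,0.036,2.5,0,1],
    [-0.015,0.036,2.5,0,1]
  ]
}}

```text
time: 11.53
tool_pos: [0.5778, 0.0451, 0.2109]
ee_rot: [-3.141, -0.0, 1.554]
wrist_force: [-0.1, 0.5, -1.4]
width: 0.0234
finger_force: 30.0
```

Request:
{"fn": "servo_tool", "kwargs": {
  "moves": [
    [0,0,0.2,0,1],
    [0,0,0.4,0,1],
    [0,0,0.6,0,1],
    [0,0,0.8,0,1],
    [0,0,1.0,0,1],
    [0,0,1.2,0,1],
    [0,0,1.2,0,1],
    [0,0,1.2,0,1]
  ]
}}

```text
time: 12.2
tool_pos: [0.5777, 0.0452, 0.1809]
ee_rot: [-3.141, -0.0, 1.554]
wrist_force: [-0.5, 0.7, -1.8]
width: 0.0237
finger_force: 30.0
```

Run:
```python
from h import *
o,s=look('wq1')
print({k:np.round(o[k],4).tolist() for k in('time','tool_pos','ee_rot','wrist_force','wrist_torque')})
for n in('scene',):
    _,t=snap(n,'sq1')
cv2.imwrite('pics/q1.png',np.hstack([cv2.resize(s['image'][100:300,150:350],(400,400),interpolation=cv2.INTER_CUBIC),cv2.resize(t['image'][110:240,210:340],(400,400),interpolation=cv2.INTER_CUBIC)]))
```

```text
{'time': 12.2, 'tool_pos': [0.5777, 0.0452, 0.1809], 'ee_rot': [-3.1405, -0.0001, 1.5545], 'wrist_force': [-0.4891, 0.7349, -1.8353], 'wrist_torque': [-0.0575, 0.1134, 0.0533]}
```

View pics/q1.png

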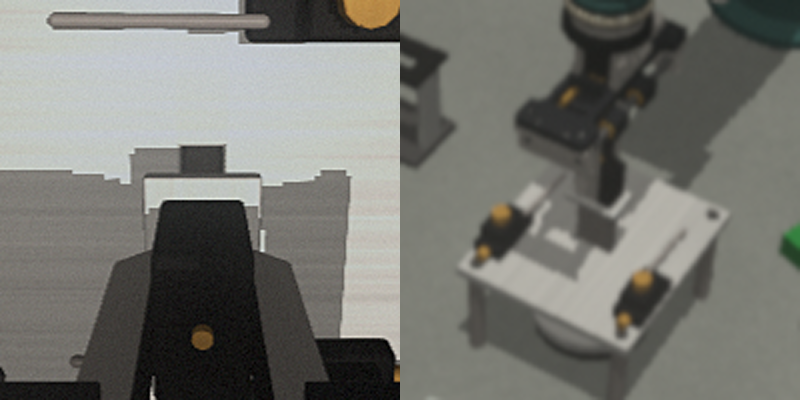

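The gauge is in the slot, with slot and flange centred on the same column (~203), and there is no side force. I descend until contact.

Request:
{"fn": "servo_tool", "kwargs": {
  "moves": [
    [0,0,0.2,0,1],
    [0,0,0.4,0,1],
    [0,0,0.6,0,1],
    [0,0,0.76,0,1],
    [0,0,0.76,0,1],
    [0,0,0.76,0,1],
    [0,0,0.76,0,1]
  ]
}}

```text
time: 12.88
tool_pos: [0.5781, 0.0452, 0.1625]
ee_rot: [3.141, -0.0, 1.554]
wrist_force: [-0.3, 0.1, -1.6]
width: 0.0239
finger_force: 30.0
```

Request:
{"fn": "servo_tool", "kwargs": {
  "moves": [
    [0,0,0.1,0,1],
    [0,0,0.2,0,1],
    [0,0,0.2,0,1],
    [0,0,0.2,0,1]
  ]
}}

```text
time: 13.22
tool_pos: [0.5779, 0.0451, 0.1572]
ee_rot: [-3.141, -0.0, 1.554]
wrist_force: [-0.7, -0.7, -1.8]
width: 0.0239
finger_force: 30.0
```

Request:
{"fn": "servo_tool", "kwargs": {
  "moves": [
    [0,0,0.1,0,1],
    [0,0,0.2,0,1],
    [0,0,0.2,0,1],
    [0,0,0.2,0,1]
  ]
}}

```text
time: 13.55
tool_pos: [0.5778, 0.0452, 0.1521]
ee_rot: [-3.141, -0.0, 1.554]
wrist_force: [-0.5, 0.2, -2.4]
width: 0.024
finger_force: 30.0
```

Request:
{"fn": "servo_tool", "kwargs": {
  "moves": [
    [0,0,0.1,0,1],
    [0,0,0.16,0,1],
    [0,0,0.16,0,1],
    [0,0,0.16,0,1]
  ]
}}

```text
time: 13.88
tool_pos: [0.5783, 0.0452, 0.1488]
ee_rot: [3.141, -0.0, 1.554]
wrist_force: [0.4, 0.3, -0.1]
width: 0.0236
finger_force: 30.0
```

Request:
{"fn": "servo_tool", "kwargs": {
  "moves": [
    [0,0,0.1,0,1],
    [0,0,0.16,0,1],
    [0,0,0.16,0,1],
    [0,0,0.16,0,1],
    [0,0,0.16,0,1]
  ]
}}

```text
time: 14.3
tool_pos: [0.5783, 0.0451, 0.1449]
ee_rot: [3.141, -0.0, 1.554]
wrist_force: [1.4, 0.3, 1.9]
width: 0.0238
finger_force: 30.0
```

```bash
cat >> h.py <<'E'
def pin(k):
    o,s=load(k); h=cv2.cvtColor(s['image'],cv2.COLOR_BGR2HSV); m=cv2.inRange(h,(8,80,70),(30,255,255)); m[:240]=0;m[292:]=0;m[:,:235]=0;m[:,267:]=0
    ys,xs=np.nonzero(m); return ys.max(),len(xs),ys.mean()
E
python3 - <<'E'
from h import *
o,s=look('wr4')
print({k:np.round(o[k],4).tolist() for k in('time','tool_pos','wrist_force')}, [pin(k) for k in('wl','wq1','wp1','wr4')])
E
```

```text
{'time': 14.3, 'tool_pos': [0.5783, 0.0451, 0.1449], 'wrist_force': [1.3753, 0.3021, 1.943]} [(np.int64(274), 102, np.float64(268.7450980392157)), (np.int64(274), 80, np.float64(269.525)), (np.int64(286), 167, np.float64(275.67664670658684)), (np.int64(281), 87, np.float64(276.4942528735632))]
```

Request:
{"fn": "servo_tool", "kwargs": {
  "moves": [
    [0,0,0.1,0,1],
    [0,0,0.1,0,1],
    [0,0,0.1,0,1],
    [0,0,0.1,0,1],
    [0,0,0.1,0,1],
    [0,0,0.1,0,1],
    [0,0,0.1,0,1]
  ]
}}

```text
time: 14.93
tool_pos: [0.5783, 0.0452, 0.1422]
ee_rot: [3.141, -0.0, 1.554]
wrist_force: [1.8, 0.2, 1.9]
width: 0.0238
finger_force: 30.0
```

Run:
```python
from h import *
for i in range(3):
    o,s=look('wr5')
    print({k:np.round(o[k],4).tolist() for k in('time','tool_pos','ee_rot','wrist_force','wrist_torque')}, pin('wr5'))
```

```text
{'time': 14.9333, 'tool_pos': [0.5783, 0.0452, 0.1422], 'ee_rot': [3.1408, -0.0001, 1.5544], 'wrist_force': [1.8361, 0.1801, 1.8877], 'wrist_torque': [-0.0693, -0.2867, 0.007]} (np.int64(284), 87, np.float64(279.7931034482759))
{'time': 14.9833, 'tool_pos': [0.5783, 0.0451, 0.1422], 'ee_rot': [3.1408, -0.0001, 1.5544], 'wrist_force': [1.8163, 0.4255, 2.6955], 'wrist_torque': [-0.0477, -0.3353, 0.0287]} (np.int64(284), 88, np.float64(279.77272727272725))
{'time': 15.0333, 'tool_pos': [0.5783, 0.0452, 0.1421], 'ee_rot': [3.1409, -0.0001, 1.5545], 'wrist_force': [1.0165, -0.1059, 3.1587], 'wrist_torque': [-0.0486, -0.2781, -0.0409]} (np.int64(284), 88, np.float64(279.79545454545456))
```

```bash
python3 -c "
from h import *
print(robot.close_job())"
```

```text
the job is handed in; nothing more can be done
None
```

I handed the job in with the gauge still held upright in the slot, its foot on the sample reading about 9–10 mm, after a check on the reference block at about 10 mm; the verdict was not returned.

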